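Turn the spice carousel until the spice jar is at the front

ROBOT

A 6-joint arm with a two-finger parallel gripper is mounted at the origin on a cart in front of the work surface, level with it; the furniture and walls round the work are solid. World frame = base frame: x ahead of the robot, y to its left, z up, the work surface at z = 0. Lengths are in m, angles in rad, forces in N, time in s.
With the tool pointing down it reaches from about 0.35 to 0.975 m from the base axis. Payload 4.9 kg.
Tool frame: the origin (TCP) lies at the very end of the fingers, on their centre line; the grasp point (between the pads) lies 19 mm behind it (manip.hold_point_z is the distance from the TCP to the grasp point, in m); z points along the fingers, y is the direction in which the jaws open and shut (so a half turn about z gives the same grasp; the last joint's range is limited). The gripper opens to 85 mm and grips with 20 to 120 N. Pads are 22 mm wide; open, the fingers measure 114 mm over their backs; the gripper's body (76 mm by 85 mm) begins 54 mm behind the grasp point. The pads swing forward as they close: fully open they stand 13 mm farther back than shut.
Start: joints at [-1.338, 0.053, 1.613, -0, 1.476, -0.119], TCP at [0.215, -0.587, 0.231] pointing down, gripper open.
Joint ranges: [-3.01, 3.01], [-1.01, 2.22], [0.06, 2.58], [-1.02, 4.17], [0.09, 2.62], [-3.14, 3.14]. Speed limits (rad/s): [2.57, 2.57, 3.14, 3.14, 3.14, 3.14].

INTERFACE

Orientations are given as a unit quaternion [w, x, y, z].
In Python, from plant import manip gives the robot as it stands. The module is installed in compiled form; this text tells all that it offers.
- The arm moves only by the shell command python3 -m creep 'ROWS'. ROWS is JSON, a list of rows, each a list of 7 numbers: the turn, a rotation vector about the tool's x, y, z in degrees, then the shift along the tool's x, y, z in m, then the opening, from 0 (shut) to 1 (fully open). In form: [[ax, ay, az, tx, ty, tz, jaw], ...]. A call has 1 to 20 rows; each row shifts and turns the commanded pose from where the row before left it, along the tool's axes as they then stand; what a row does not reach is not made up. A row lasts 1/12 s, in which the tool goes at most 41.7 mm and 7.16 degrees, less where a joint would pass 70% of its speed; a pose out of reach is approached as far as the arm can. A call is refused whole if a number of a shift passes 0.0417 or a number of a turn 7.16, either way. A call with a gripper value outside its range is refused whole. The fingers move at their own pace and stop on an object; the grip force is fixed at half the most. Time passes only in rows, so rows that do not move let the fingers close. It gives the time, the measured TCP pose, the force and the opening at its end, in the units of the state.
- manip.state(): the state, without advancing time (a new reading comes with each control period).
- manip.grab_frame(name): name is "scene" or "top"; returns the picture (384x512x3 uint8, blue, green, red); there is no depth.
- manip.get_calibration(name): a dict with "fx", "fy", "cx", "cy" (pixels), "xyz" and "attitude" of the camera in the world. Camera axes: x right, y down, z forward; pixel columns grow to the right and rows downward; lengths in m; the calibration is good to about 2 mm. A picture is of the moment at which its call begins. get_calibration takes no time and is no camera call.
- manip.job_done(): hands the job in, once; it reports no verdict.
Trained networks look in the newest picture that a camera, given by its name, has taken for a name from the list of things; names that differ only in an ending like _2 or _b are one class to them, and where a whole thing is asked for, a point or a joint stands for the part that bears it (a point fixed in the world has none). Each returns a list of dicts, best first, with "confidence" (0 to 1); they miss things now and then, are a little off and sometimes report something else, mostly with a low value. They report only what shows in the picture. A call takes as long as a camera call. They do not tell look-alikes from the thing itself.
- manip.cut_out(target, camera): "pixels" (384x512 bool, what is visible of it) and "rect" ([left, top, right, bottom] in pixels, round what is visible of it).
The state is a dict: "time": time; "joint_pos": joint angles; "joint_vel": joint speeds; "joint_efforts": joint torques, N m; "tool_pos": TCP position; "tool_rot": TCP orientation; "contact_force": force on the tool from outside, world axes, zero at the start; "ft_torque": the same for the moment, N m; "gripper_width": opening from 0.0 (shut) to 1.0 (fully open).
Only numpy, scipy, OpenCV 4.12 (cv2) and the standard library are available. Lean on these libraries where they do the work, as an engineer would, in place of code of your own. Each camera call takes 0.05 s, during which the arm holds its last target.

TASK

Turn the wooden carousel gently by pushing the posts on its rim with your fingertips, until the brown spice jar with the cork lid stands at the front, in line with the red arrow. Do not touch or lift anything that stands on the carousel, and do not disturb the things standing around it. Leave the carousel at rest.

Things in the scene. Friction and masses are not known exactly. Their poses are not given: they have to be found in the camera images.
- carousel_foot: Fixed dark wooden foot of the spice carousel, 200 mm across, 14 mm high, fast on the worktop; its position and direction differ from run to run. Origin: centre of its underside, on the turning axis; its -x points along the tongue with the red arrow. The carousel turns on it freely either way, without stop, spring or detent; dry friction stops it when let go.
- axis (a point): Centre of the carousel, on its vertical turning axis, at the height of its flat upper face (30 mm above the worktop). The carousel is a round pale wooden turntable, 316 mm across. Five cork pads (80 mm across, flush) lie on it every 72 degrees, centres 85 mm from the axis; five finger posts stand on its rim. About 1 to 2 N pushed sideways on a post turns it.
- front_place (a point): The front place: the fixed point 85 mm from the axis towards the red arrow, at the height of the upper face. It belongs to the foot and does not turn with the carousel.
- arrow (a point): Middle of the red arrow head painted on a flat dark tongue (44 mm wide, 9 mm high) that sticks out from under the carousel roughly towards the robot and ends 232 mm from the axis; this point is 195 mm from the axis. It marks the front and does not turn with the carousel.
- carousel (a joint): Angle the carousel has turned since the start, in rad, 0 at the start, growing counterclockwise seen from above.
- spice_jar: Dark brown round spice jar with a cream band and a flat cork-coloured lid, 57 mm across and 89 mm tall. Origin: centre of its underside. It stands loose on one of the carousel's cork pads and rides along by friction.
- pinch_bowl: Small light brown bowl of salt, 68 mm across, 29 mm tall, loose on another pad. Origin: centre of its underside.
- timer: Cream ball-shaped kitchen timer, 65 mm across, 58 mm tall, loose on another pad. Origin: centre of its underside.
- ribbed_cup: White ribbed cup, 79 mm across, 70 mm tall, loose on another pad. Origin: centre of its underside.
- teapot: White teapot with red dots, 233 mm long with spout and handle, 144 mm tall, standing to the right of the carousel; a bystander. Origin: centre of its underside.
- mill_salt: White salt mill, 52 mm across, 177 mm tall, at the back right; a bystander. Origin: centre of its underside.
- mill_pepper: Light brown pepper mill, 52 mm across, 172 mm tall, at the back right; a bystander. Origin: centre of its underside.
- mortar: White mortar bowl, 134 mm across, 64 mm tall, at the back left; a bystander. Origin: centre of its underside.
- match_box: Flat blue-grey match box, 64 x 110 x 19 mm, lying at the front right; a bystander. Origin: centre of its underside.
- post0 (a point): One of the five upright finger posts on the carousel's rim, dark wood, 14 mm thick with a 17 mm round head, from the upper face (30 mm) up to 74 mm above the worktop; it turns with the carousel. This point: on its axis, 66 mm above the worktop, 145 mm from the carousel's axis. Posts stand every 72 degrees, midway between pads, numbered counterclockwise.
- post1 (a point): One of the five upright finger posts on the carousel's rim, dark wood, 14 mm thick with a 17 mm round head, from the upper face (30 mm) up to 74 mm above the worktop; it turns with the carousel. This point: on its axis, 66 mm above the worktop, 145 mm from the carousel's axis. Posts stand every 72 degrees, midway between pads, numbered counterclockwise.
- post2 (a point): One of the five upright finger posts on the carousel's rim, dark wood, 14 mm thick with a 17 mm round head, from the upper face (30 mm) up to 74 mm above the worktop; it turns with the carousel. This point: on its axis, 66 mm above the worktop, 145 mm from the carousel's axis. Posts stand every 72 degrees, midway between pads, numbered counterclockwise.
- post3 (a point): One of the five upright finger posts on the carousel's rim, dark wood, 14 mm thick with a 17 mm round head, from the upper face (30 mm) up to 74 mm above the worktop; it turns with the carousel. This point: on its axis, 66 mm above the worktop, 145 mm from the carousel's axis. Posts stand every 72 degrees, midway between pads, numbered counterclockwise.
- post4 (a point): One of the five upright finger posts on the carousel's rim, dark wood, 14 mm thick with a 17 mm round head, from the upper face (30 mm) up to 74 mm above the worktop; it turns with the carousel. This point: on its axis, 66 mm above the worktop, 145 mm from the carousel's axis. Posts stand every 72 degrees, midway between pads, numbered counterclockwise.
Things that resemble listed ones, but are neither listed nor needed, are in the scene too. What is shaped like the timer but yellow is not meant.

How it is judged:
By the outcome, as a careful person would: the job done as asked, in the order asked, and still so for the second after the job is handed in, with the robot touching nothing.
It also fails if it takes over 51 s, if anything falls off the work surface, if the arm or the gripper's body presses on something with over 40 N, if the wrist force passes 120 N, or if a joint passes its speed limit or range.

## Working session

There is one attempt and no reset: what is moved stays moved. The work goes in short steps, Python scripts to look and compute and a shell command to move; the robot and the scene stay as the last step left them, time stands still between calls to the robot, and variables do not carry over. Pictures are saved under pics/ and viewed, and the job is handed in when it is done.

```bash
mkdir -p pics; python3 - <<'E'
from plant import manip
import cv2
for n in("scene","top"):
    cv2.imwrite(f"pics/{n}0.png",manip.grab_frame(n)); print(n,manip.get_calibration(n))
s=manip.state();print({k:s[k] for k in("time","tool_pos","tool_rot","gripper_width")})
E
```

```text
scene {'fx': 412.2580452149295, 'fy': 412.2580452149295, 'cx': 254.68665264579136, 'cy': 188.37665537722302, 'xyz': array([-0.23641456,  0.98981405,  0.69520281]), 'attitude': array([ 0.16890391, -0.27036082,  0.80231977, -0.50463798])}
top {'fx': 349.2633891908792, 'fy': 349.2633891908792, 'cx': 248.77561007371662, 'cy': 194.89308977262152, 'xyz': array([ 0.47228129, -0.0689697 ,  1.24323232]), 'attitude': array([ 0.03615347, -0.70569944,  0.70725382, -0.02175467])}
{'time': 0.1, 'tool_pos': array([ 0.21522528, -0.58616703,  0.23018655]), 'tool_rot': array([-9.41376443e-04,  9.84569241e-01,  1.74992915e-01, -5.22025449e-05]), 'gripper_width': 0.9985459706356188}
```

View pics/scene0.png

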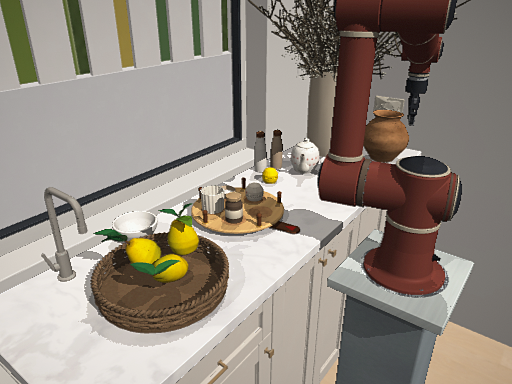

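View pics/top0.png

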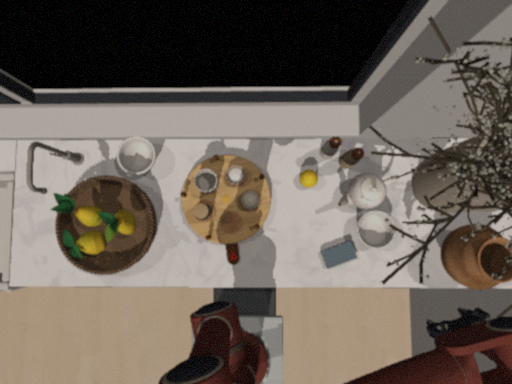

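```bash
cat > h.py <<'E'
import numpy as np,cv2
from scipy.spatial.transform import Rotation as R
from plant import manip
def cal(n):
    c=manip.get_calibration(n);q=c["attitude"];return c,R.from_quat([q[1],q[2],q[3],q[0]]).as_matrix()
def up(n,uv,z):
    c,M=cal(n);d=M@np.array([(uv[0]-c["cx"])/c["fx"],(uv[1]-c["cy"])/c["fy"],1]);o=np.array(c["xyz"])
    return o+d*(z-o[2])/d[2]
def pr(n,p):
    c,M=cal(n);q=M.T@(np.array(p)-c["xyz"]);return np.array([c["fx"]*q[0]/q[2]+c["cx"],c["fy"]*q[1]/q[2]+c["cy"]])
E
python3 - <<'E'
from h import *
f=manip.grab_frame("top")
cv2.imwrite("pics/topz.png",cv2.resize(f[140:280,160:300],None,fx=4,fy=4,interpolation=cv2.INTER_CUBIC))
for t,z in(("carousel",.03),("axis",.03),("spice_jar",.089),("pinch_bowl",.059),("timer",.07),("ribbed_cup",.1),("post0",.07),("carousel_foot",.009)):
    for d in manip.cut_out(t,"top")[:6]:
        v,u=np.nonzero(d["pixels"]);print(t,round(d["confidence"],2),d["rect"],len(u),u.mean().round(1),v.mean().round(1),up("top",(u.mean(),v.mean()),z).round(3))
E
```

```text
carousel 0.94 [179.3, 153.2, 274.8, 245.5] 5094 226.5 200.7 [0.552 0.034 0.03 ]
axis 0.64 [224.6, 240.0, 240.7, 265.2] 252 231.8 252.6 [0.373 0.014 0.03 ]
spice_jar 0.65 [193.5, 203.6, 210.7, 220.9] 275 202.4 210.8 [0.515 0.108 0.089]
pinch_bowl 0.5 [223.8, 160.9, 245.9, 186.0] 302 234.8 173.6 [0.643 0.003 0.059]
timer 0.71 [243.4, 186.0, 262.6, 205.5] 273 249.5 199.1 [ 0.554 -0.047  0.07 ]
timer 0.33 [338.7, 172.2, 399.8, 207.7] 1314 365.4 190.2 [ 0.583 -0.436  0.07 ]
ribbed_cup 0.86 [196.8, 168.0, 220.5, 191.2] 425 206.1 180.4 [0.615 0.095 0.1  ]
post0 0.72 [175.7, 151.1, 269.1, 244.8] 5172 226.2 200.4 [0.55  0.031 0.07 ]
carousel_foot 0.57 [222.7, 242.3, 240.6, 262.8] 253 232.0 252.4 [0.372 0.015 0.009]
carousel_foot 0.18 [177.6, 152.4, 270.8, 245.2] 5172 226.2 200.6 [0.553 0.036 0.009]
```

View pics/topz.png

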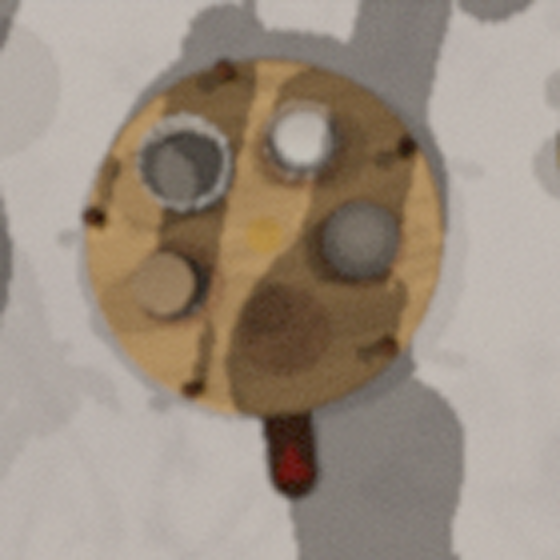

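```bash
cat >> h.py <<'E'
from scipy.optimize import least_squares
def fit(f,th0,axis0=(.551,.033)):
    # refine dark post heads near predictions, then fit; f top image
    g=cv2.cvtColor(f,cv2.COLOR_BGR2GRAY).astype(float)
    hs=[]
    for k in range(5):
        a=th0+k*2*np.pi/5
        p=pr("top",[axis0[0]+.145*np.cos(a),axis0[1]+.145*np.sin(a),.07])
        u,v=np.round(p).astype(int);w=g[v-4:v+5,u-4:u+5]
        yy,xx=np.mgrid[v-4:v+5,u-4:u+5];wt=np.clip(65-w,0,None)
        if wt.sum()<20: continue
        hs.append((k,(xx*wt).sum()/wt.sum(),(yy*wt).sum()/wt.sum()))
    def res(x):
        return np.concatenate([pr("top",[x[0]+.145*np.cos(x[2]+k*2*np.pi/5),x[1]+.145*np.sin(x[2]+k*2*np.pi/5),.068])-[u,v] for k,u,v in hs])
    s=least_squares(res,[*axis0,th0],loss="soft_l1");return s.x,res(s.x),hs
def arrow(f):
    b,g,r=[f[...,i].astype(int) for i in range(3)]
    m=((r-np.maximum(g,b))>50);m[:, :215]=0;m[:,250:]=0;m[:235]=0;m[275:]=0
    v,u=np.nonzero(m);return up("top",(u.mean(),v.mean()),.009),len(u)
E
python3 - <<'E'
from h import *
f=manip.grab_frame("top")
ax=up("top",(160+264/4,140+236/4),.03);print("centre",ax)
P=up("top",(160+193/4,140+388/4),.07);th=np.arctan2(P[1]-ax[1],P[0]-ax[0])
x,r,hs=fit(f,th,ax[:2]);print(x,np.degrees(x[2]),r.round(2),hs)
a,n=arrow(f);print("arrow",a,n,np.linalg.norm(a[:2]-x[:2]),np.degrees(np.arctan2(*(a[:2]-x[:2])[::-1])),np.degrees(np.arctan2(*(a[:2]-ax[:2])[::-1])))
for uv in((202.4,210.8),(160+166/4,140+286/4)):
    j=up("top",uv,.119);print("jar",j,np.linalg.norm(j[:2]-x[:2]),np.degrees(np.arctan2(*(j[:2]-x[:2])[::-1])))
E
```

```text
centre [0.55780268 0.03515547 0.03      ]
[0.55944102 0.03456964 2.7309946 ] 156.47446449317982 [-0.49  0.95  0.91  0.59  0.95 -0.43 -0.24 -1.45 -0.99 -0.04] [(0, np.float64(208.29752066115702), np.float64(236.38842975206612)), (1, np.float64(256.53846153846155), np.float64(225.65811965811966)), (2, np.float64(261.16486486486485), np.float64(176.4108108108108)), (3, np.float64(216.46625766871165), np.float64(157.84662576687117)), (4, np.float64(183.73006134969324), np.float64(193.78527607361963))]
arrow [0.35934616 0.01309482 0.009     ] 43 0.2012439349384552 -173.8742812029036 -173.65697746129104
jar [0.51357103 0.10364208 0.119     ] 0.08291596977947147 123.58754958805388
jar [0.51131925 0.10653312 0.119     ] 0.0865704742790626 123.77053230501491
```

```bash
python3 -m creep '[[0,0,0,0.01,-0.008,0,0.5],[0,0,0,0.02,-0.015,0,0.5],[0,0,0,0.027,-0.0193,0,0.5],[0,0,0,0.027,-0.0193,0,0.5],[0,0,0,0.027,-0.0193,0,0.5],[0,0,0,0.027,-0.0193,0,0.5],[0,0,0,0.027,-0.0193,0,0.5],[0,0,0,0.027,-0.0193,0,0.5],[0,0,0,0.027,-0.0193,0,0.5],[0,0,0,0.027,-0.0193,0,0.5],[0,0,0,0.027,-0.0193,0,0.5],[0,0,0,0.027,-0.0193,0,0.5],[0,0,0,0.02,-0.015,0,0.5],[0,0,0,0.01,-0.008,0,0.5]]'
```

```text
time: 1.77
tool_pos: [0.444, -0.2453, 0.2314]
tool_rot: [-0.0, 0.984, 0.177, 0.0]
contact_force: [-0.3, -0.2, -0.8]
gripper_width: 0.495
```

```bash
cat >> h.py <<'E'
def tool():
    s=manip.state();q=s["tool_rot"];M=R.from_quat([q[1],q[2],q[3],q[0]]).as_matrix()
    return np.array(s["tool_pos"]),M,np.degrees(np.arctan2(M[1,0],M[0,0])),s
E
python3 - <<'E'
from h import *
p,M,y,s=tool();print(p,y,s["gripper_width"],s["time"],np.array(s["joint_pos"]).round(2))
x=np.array([.559,.0346]);a=np.radians(156.5)
t=np.array([x[0]+.145*np.cos(a),x[1]+.145*np.sin(a),p[2]]);d=t-p
print(t,M.T@d)
Rz=R.from_euler("z",43.6,degrees=True).as_matrix();print("after rot",(M@Rz).T@d)
E
```

```text
[ 0.44396225 -0.24533464  0.23143993] 20.337037400378012 0.49534294461319545 1.7667 [-0.65 -0.23  1.88  0.    1.49  0.56]
[0.42602629 0.09241861 0.23143993] [ 1.00565418e-01 -3.22932636e-01  2.64127898e-04]
after rot [-1.49874011e-01 -3.03210606e-01  2.64127898e-04]
```

```bash
python3 -m creep '[[0,0,6.26,0,0,0,0.5],[0,0,6.26,0,0,0,0.5],[0,0,6.26,0,0,0,0.5],[0,0,6.26,0,0,0,0.5],[0,0,6.26,0,0,0,0.5],[0,0,6.26,0,0,0,0.5],[0,0,6.26,0,0,0,0.5]]'
python3 -m creep '[[0,0,0,-0.008,-0.016,0,0.5],[0,0,0,-0.0148,-0.03,0,0.5],[0,0,0,-0.0148,-0.03,0,0.5],[0,0,0,-0.0148,-0.03,0,0.5],[0,0,0,-0.0148,-0.03,0,0.5],[0,0,0,-0.0148,-0.03,0,0.5],[0,0,0,-0.0148,-0.03,0,0.5],[0,0,0,-0.0148,-0.03,0,0.5],[0,0,0,-0.0148,-0.03,0,0.5],[0,0,0,-0.0148,-0.03,0,0.5],[0,0,0,-0.008,-0.016,0,0.5],[0,0,0,0,0,0.02,0.5],[0,0,0,0,0,0.03,0.5],[0,0,0,0,0,0.03,0.5],[0,0,0,0,0,0.02,0.5],[0,0,0,0,0,0,0.5]]'
python3 - <<'E'
from h import *
p,M,y,s=tool();print(p,y)
f=manip.grab_frame("scene");cv2.imwrite("pics/s1.png",cv2.resize(f[130:270,150:330],None,fx=4,fy=4,interpolation=cv2.INTER_CUBIC))
f=manip.grab_frame("top");cv2.imwrite("pics/t1.png",cv2.resize(f[140:280,160:300],None,fx=4,fy=4,interpolation=cv2.INTER_CUBIC))
x=np.array([.559,.0346])
for k in range(5):
    a=np.radians(156.5+72*k);print(k,4*(pr("scene",[x[0]+.145*np.cos(a),x[1]+.145*np.sin(a),.074])-[150,130]))
print("axis",4*(pr("scene",[*x,.03])-[150,130]),"tcp",4*(pr("scene",p)-[150,130]))
E
```

```text
time: 2.35
tool_pos: [0.4427, -0.2477, 0.2313]
tool_rot: [-0.0, 0.978, -0.207, 0.0]
contact_force: [0.5, 0.2, 0.5]
gripper_width: 0.502
time: 3.68
tool_pos: [0.4232, 0.0883, 0.1261]
tool_rot: [0.001, 0.979, -0.205, -0.005]
contact_force: [-1.0, 0.7, -0.4]
gripper_width: 0.497
[0.42315851 0.0883341  0.12605306] -23.62653397896875
0 [436.02663084 332.04987205]
1 [517.32053659 244.13015355]
2 [374.43737026 188.74702246]
3 [202.24837765 227.50151404]
4 [219.72348563 319.36879505]
axis [351.09699195 304.82500949] tcp [442.69943057 271.13870404]
```

View pics/s1.png

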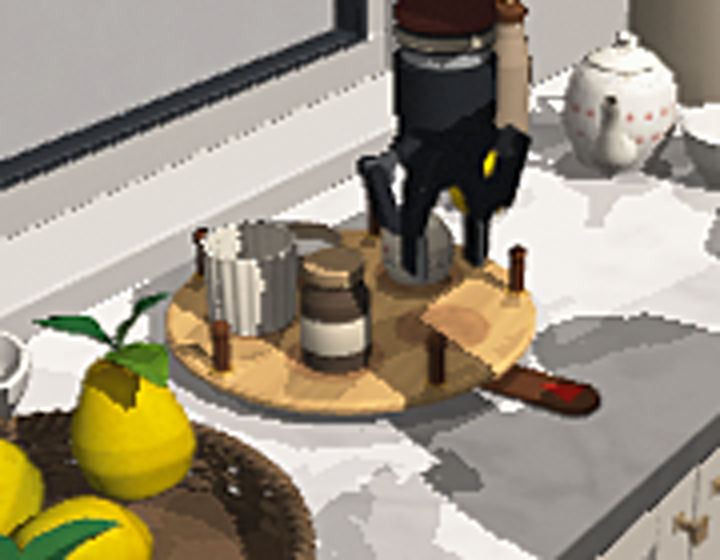

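View pics/t1.png

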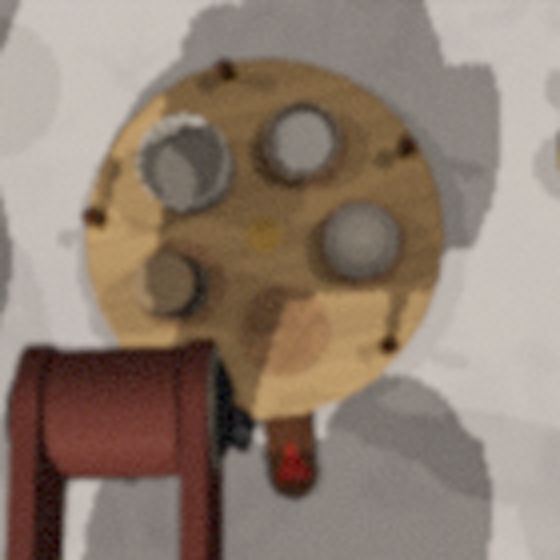

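```bash
python3 -m creep '[[0,0,0,0,-0.004,0.01,0.5],[0,0,0,0,0,0.015,0.5],[0,0,0,0,0,0.015,0.5],[0,0,0,0,0,0.015,0.5],[0,0,0,0,0,0.012,0.5],[0,0,0,0,0,0.007,0.5],[0,0,0,0,0,0,0.5]]'
python3 - <<'E'
from h import *
p,M,y,s=tool();print(p,y)
f=manip.grab_frame("scene");cv2.imwrite("pics/s2.png",cv2.resize(f[130:270,150:330],None,fx=4,fy=4,interpolation=cv2.INTER_CUBIC))
x=np.array([.559,.0346]);d=p[:2]-x;print(np.linalg.norm(d),np.degrees(np.arctan2(d[1],d[0])))
E
```

```text
time: 4.37
tool_pos: [0.4288, 0.0917, 0.0568]
tool_rot: [0.0, 0.979, -0.205, -0.0]
contact_force: [-0.8, 0.9, 0.2]
gripper_width: 0.501
[0.42877332 0.09167374 0.05680597] -23.667548605437474
0.1421843904767019 156.3338636980506
```

View pics/s2.png

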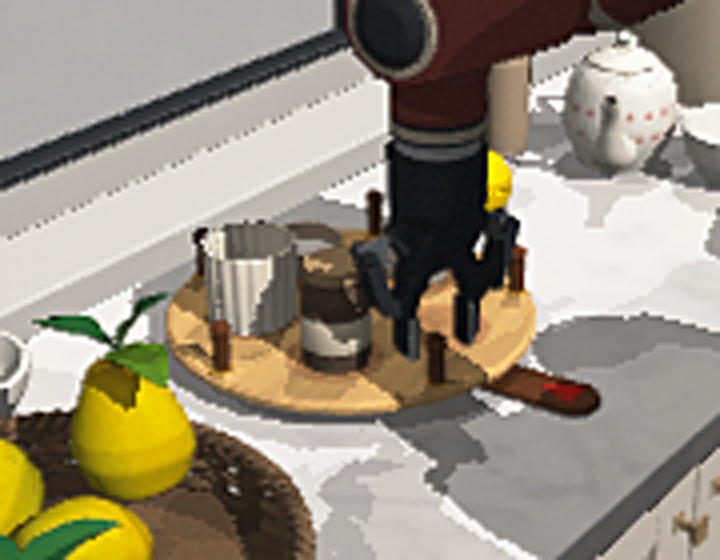

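```bash
python3 -m creep '[[0,0,0,-0.003,0,0.004,0.5],[0,0,0,-0.001,0,0.004,0.5],[0,0,0,0,0,0,0.5]]'
python3 - <<'E'
from h import *
p,M,y,s=tool();print(p,y)
f=manip.grab_frame("scene");cv2.imwrite("pics/s3.png",cv2.resize(f[190:240,220:290],None,fx=10,fy=10,interpolation=cv2.INTER_CUBIC))
x=np.array([.559,.0346]);d=p[:2]-x;print(np.linalg.norm(d),np.degrees(np.arctan2(d[1],d[0])))
E
```

```text
time: 4.67
tool_pos: [0.425, 0.0933, 0.0491]
tool_rot: [-0.0, 0.979, -0.205, -0.0]
contact_force: [-1.5, -0.8, -0.4]
gripper_width: 0.5
[0.42501632 0.09326997 0.04914953] -23.654549792042644
0.14626616532491338 156.35192214062636
```

View pics/s3.png

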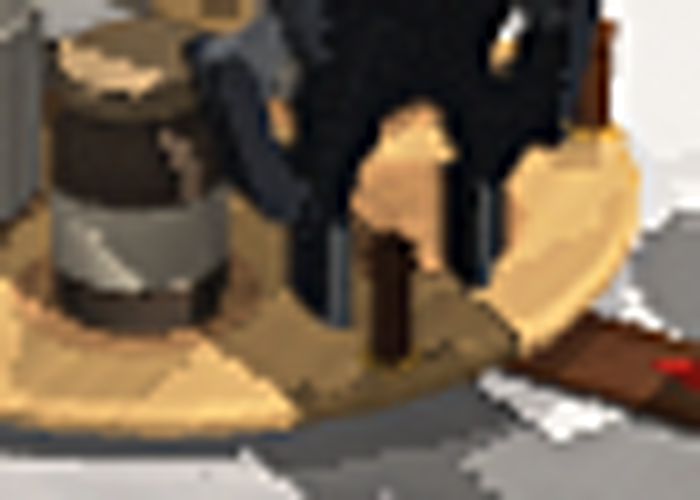

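```bash
python3 -m creep '[[0,0,-0.6,0,0.0015,0,0.5],[0,0,-1,0,0.0025,0,0.5],[0,0,-1,0,0.0025,0,0.5],[0,0,-0.8,0,0.002,0,0.5],[0,0,-0.5,0,0.0013,0,0.5],[0,0,-0.5,0,0.0013,0,0.5],[0,0,-0.5,0,0.0013,0,0.5],[0,0,-0.5,0,0.0013,0,0.5],[0,0,-0.5,0,0.0013,0,0.5],[0,0,-0.6,0,0.0015,0,0.5],[0,0,-0.7,0,0.0018,0,0.5],[0,0,-0.8,0,0.002,0,0.5],[0,0,-1,0,0.0025,0,0.5],[0,0,-1,0,0.0025,0,0.5],[0,0,-1,0,0.0025,0,0.5],[0,0,-1,0,0.0025,0,0.5],[0,0,-1,0,0.0025,0,0.5],[0,0,-1,0,0.0025,0,0.5],[0,0,-0.6,0,0.0015,0,0.5],[0,0,-0.3,0,0.0008,0,0.5]]'
cat > c.py <<'E'
from h import *
import sys
p,M,y,s=tool();print(p,y,s["contact_force"],s["time"])
x=np.array([.559,.0346]);d=p[:2]-x;print(np.linalg.norm(d),np.degrees(np.arctan2(d[1],d[0]))%360,"tang-yaw",(y-(np.degrees(np.arctan2(d[1],d[0]))%360-180)))
f=manip.grab_frame("scene");cv2.imwrite(f"pics/s{sys.argv[1]}.png",cv2.resize(f[130:270,150:330],None,fx=4,fy=4,interpolation=cv2.INTER_CUBIC))
f=manip.grab_frame("top");cv2.imwrite(f"pics/t{sys.argv[1]}.png",cv2.resize(f[140:280,160:300],None,fx=4,fy=4,interpolation=cv2.INTER_CUBIC))
E
python3 c.py 4
```

```text
time: 6.38
tool_pos: [0.4145, 0.057, 0.0493]
tool_rot: [0.0, 0.997, -0.076, -0.0]
contact_force: [0.0, 0.1, -0.1]
gripper_width: 0.501
[0.41446435 0.05696421 0.04926142] -8.732265303284736 [ 0.02982516  0.08333276 -0.12952606] 6.3833
0.1462556392709799 171.20429414408886 tang-yaw 0.06344055262640147
```

View pics/s4.png

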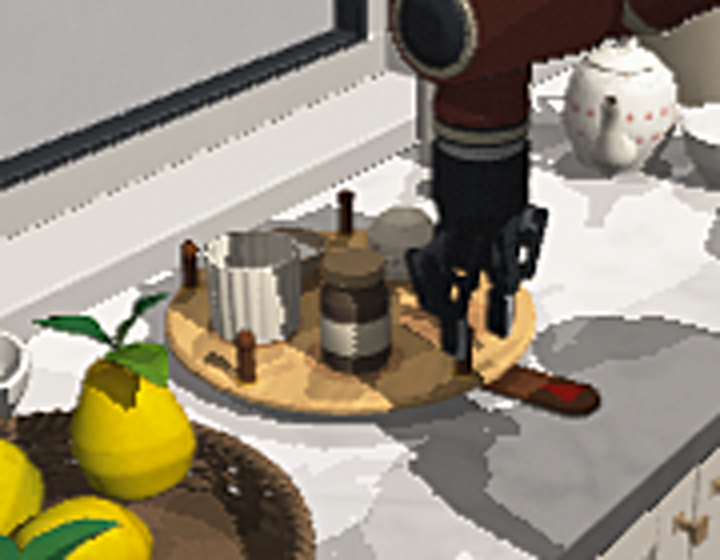

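View pics/t4.png

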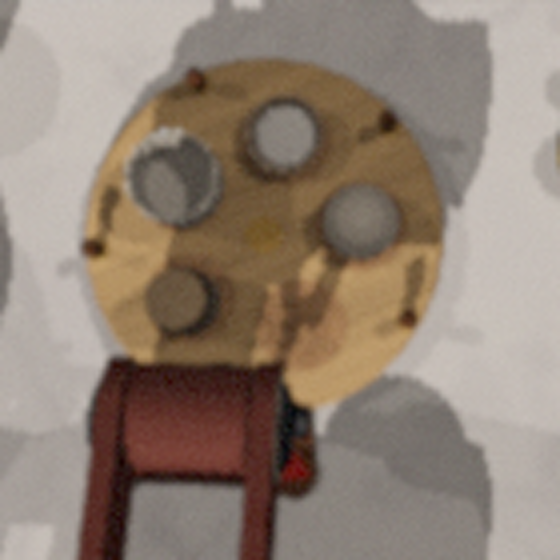

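```bash
cat > m.py <<'E'
from h import *
import sys
th=np.radians(float(sys.argv[1]));f=manip.grab_frame("top")
x,r,hs=fit(f,th,(.559,.0346));print("fit",x[:2],np.degrees(x[2]),abs(r).max(),[h[0] for h in hs])
for d in manip.cut_out("spice_jar","top")[:2]:
    v,u=np.nonzero(d["pixels"]);w=d["rect"]
    for uv in((u.mean(),v.mean()),((w[0]+w[2])/2,(w[1]+w[3])/2)):
        j=up("top",uv,.119);e=j[:2]-[.559,.0346];print(round(d["confidence"],2),j.round(4),np.linalg.norm(e).round(4),np.degrees(np.arctan2(e[1],e[0])).round(2)%360)
E
python3 m.py 166
```

```text
fit [0.55992928 0.03539635] 166.8259766978266 1.926931267798409 [0, 1, 2, 3, 4]
0.79 [0.5023 0.0948 0.119 ] 0.0827 133.3
0.79 [0.501  0.1006 0.119 ] 0.0879 131.31
```

```bash
python3 -m creep '[[0,0,-0.5,0,0.0013,0,0.5],[0,0,-1,0,0.0025,0,0.5],[0,0,-1.5,0,0.0038,0,0.5],[0,0,-1.5,0,0.0038,0,0.5],[0,0,-1.5,0,0.0038,0,0.5],[0,0,-1.5,0,0.0038,0,0.5],[0,0,-1.5,0,0.0038,0,0.5],[0,0,-1.5,0,0.0038,0,0.5],[0,0,-1.5,0,0.0038,0,0.5],[0,0,-1.5,0,0.0038,0,0.5],[0,0,-1.5,0,0.0038,0,0.5],[0,0,-1.5,0,0.0038,0,0.5],[0,0,-1.5,0,0.0038,0,0.5],[0,0,-1.5,0,0.0038,0,0.5],[0,0,-1.5,0,0.0038,0,0.5],[0,0,-1.5,0,0.0038,0,0.5],[0,0,-1.5,0,0.0038,0,0.5],[0,0,-1.2,0,0.003,0,0.5],[0,0,-0.8,0,0.002,0,0.5],[0,0,-0.4,0,0.001,0,0.5]]'
python3 c.py 5; python3 m.py 192
```

```text
time: 8.25
tool_pos: [0.4188, -0.0091, 0.0493]
tool_rot: [-0.0, 0.988, 0.154, -0.0]
contact_force: [0.2, 1.8, -0.2]
gripper_width: 0.503
[ 0.41882899 -0.0090555   0.04928173] 17.676866604408747 [ 0.23124147  1.75480193 -0.18938651] 8.25
0.14681183681228085 197.29891738288353 tang-yaw 0.3779492215252169
fit [0.56010119 0.03501705] 193.14822040385897 1.6124615580867498 [0, 1, 2, 3, 4]
0.76 [0.4843 0.0661 0.119 ] 0.081 157.14
0.76 [0.4743 0.0649 0.119 ] 0.09 160.33
0.51 [0.5613 0.0227 0.119 ] 0.0121 281.13
0.51 [0.5569 0.03   0.119 ] 0.0051 245.44
```

View pics/s5.png

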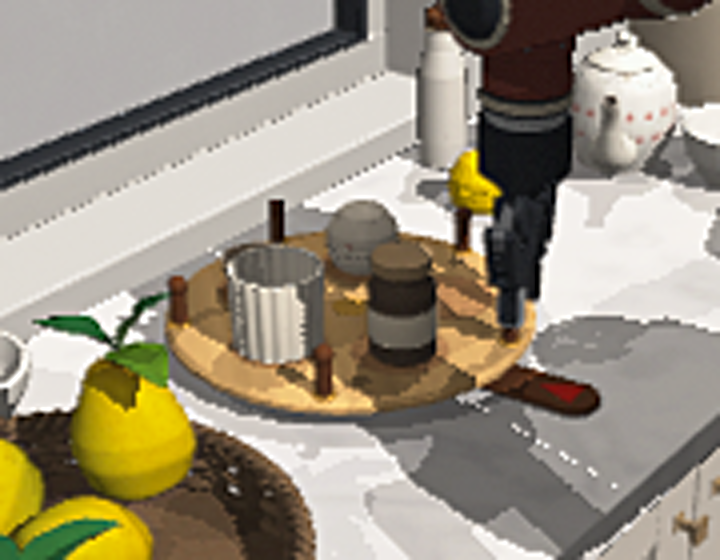

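View pics/t5.png

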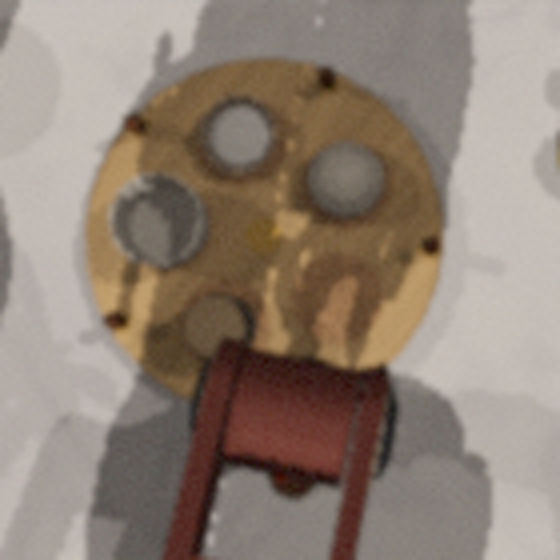

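```bash
python3 -m creep '[[0,0,-0.5,0,0.0013,0,0.5],[0,0,-1,0,0.0025,0,0.5],[0,0,-1.5,0,0.0038,0,0.5],[0,0,-1.5,0,0.0038,0,0.5],[0,0,-1.5,0,0.0038,0,0.5],[0,0,-1.5,0,0.0038,0,0.5],[0,0,-1.5,0,0.0038,0,0.5],[0,0,-1.5,0,0.0038,0,0.5],[0,0,-1.5,0,0.0038,0,0.5],[0,0,-1.5,0,0.0038,0,0.5],[0,0,-1.5,0,0.0038,0,0.5],[0,0,-1.5,0,0.0038,0,0.5],[0,0,-1.5,0,0.0038,0,0.5],[0,0,-1.3,0,0.0033,0,0.5],[0,0,-1,0,0.0025,0,0.5],[0,0,-0.7,0,0.0018,0,0.5],[0,0,-0.4,0,0.001,0,0.5],[0,0,-0.2,0,0.0005,0,0.5]]'
python3 c.py 6; python3 m.py 214
```

```text
time: 9.95
tool_pos: [0.4442, -0.057, 0.0492]
tool_rot: [-0.0, 0.942, 0.336, -0.0]
contact_force: [-0.2, 1.5, -1.2]
gripper_width: 0.498
[ 0.44415634 -0.05701999  0.04924704] 39.26183123834634 [-0.17889998  1.54559043 -1.24843924] 9.95
0.14691252027902976 218.58217142081315 tang-yaw 0.6796598175331852
fit [0.55967262 0.03380499] 214.74495706837592 2.546144791581895 [0, 1, 2, 3, 4]
0.66 [0.4758 0.0402 0.119 ] 0.0833 176.13
0.66 [0.4648 0.0418 0.119 ] 0.0945 175.62
```

View pics/s6.png

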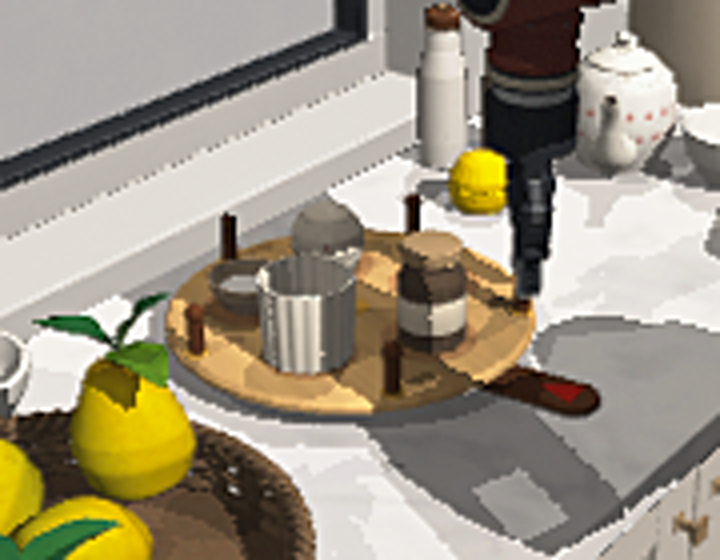

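View pics/t6.png

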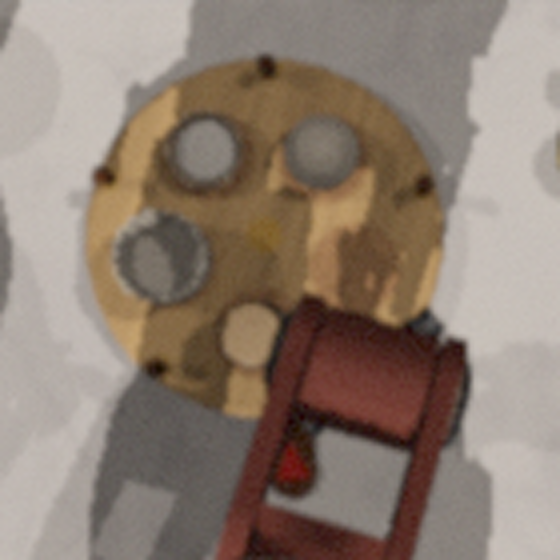

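```bash
cat > g.py <<'E'
from h import *
import sys
u,v=[float(a) for a in sys.argv[1:3]] # jar lid zoom coords
f=manip.grab_frame("top")
for ax in ([.559,.0346],[.558,.0352]):
    a,n=arrow(f);e=a[:2]-ax;j=up("top",(160+u/4-.375,140+v/4-.375),.119)[:2]-ax
    print(ax,"arrow",n,np.degrees(np.arctan2(e[1],e[0]))%360,np.linalg.norm(e),"jar",np.degrees(np.arctan2(j[1],j[0]))%360,np.linalg.norm(j))
# overlay ring + front line
big=cv2.resize(f[140:280,160:300],None,fx=4,fy=4,interpolation=cv2.INTER_CUBIC)
ax=np.array([.559,.0346]);P=lambda p:tuple(int(t) for t in 4*(pr("top",p)-[160,140])+1.5)
for k in range(0,360,3):
    t=np.radians(k);cv2.circle(big,P([ax[0]+.158*np.cos(t),ax[1]+.158*np.sin(t),.03]),1,(0,255,0),-1)
fr=np.radians(186.2);d=np.array([np.cos(fr),np.sin(fr)])
cv2.line(big,P([*(ax),.009]),P([*(ax+.232*d),.009]),(255,255,0),1)
for k in range(0,360,6):
    t=np.radians(k);c=ax+.085*d;cv2.circle(big,P([c[0]+.0285*np.cos(t),c[1]+.0285*np.sin(t),.119]),1,(255,0,255),-1)
cv2.imwrite(f"pics/{sys.argv[3]}.png",big)
E
python3 g.py 251 335 ov6
```

```text
[0.559, 0.0346] arrow 149 194.63567401401474 0.1705022185393173 jar 177.154604566026 0.08607051379180163
[0.558, 0.0352] arrow 149 194.917008708927 0.16968831520987607 jar 177.5248972926425 0.08504373805969379
```

View pics/ov6.png

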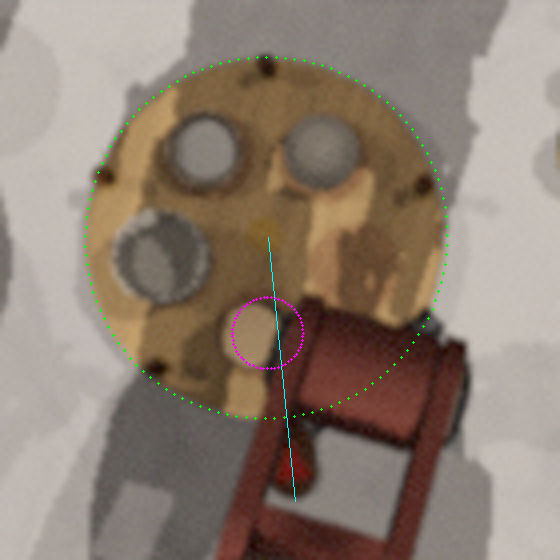

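```bash
python3 -m creep '[[0,0,-0.3,0,0.0008,0,0.5],[0,0,-0.6,0,0.0015,0,0.5],[0,0,-0.9,0,0.0023,0,0.5],[0,0,-1,0,0.0025,0,0.5],[0,0,-1,0,0.0025,0,0.5],[0,0,-1,0,0.0025,0,0.5],[0,0,-1,0,0.0025,0,0.5],[0,0,-0.9,0,0.0023,0,0.5],[0,0,-0.7,0,0.0018,0,0.5],[0,0,-0.5,0,0.0013,0,0.5],[0,0,-0.3,0,0.0008,0,0.5],[0,0,-0.2,0,0.0005,0,0.5],[0,0,0,0,0,0,0.5],[0,0,0,0,0,0,0.5]]'
python3 c.py 7; python3 m.py 223;python3 g.py 268 335 ov7
```

```text
time: 11.37
tool_pos: [0.4587, -0.0726, 0.0493]
tool_rot: [0.0, 0.915, 0.404, -0.0]
contact_force: [0.5, 0.1, -0.0]
gripper_width: 0.505
[ 0.4587151  -0.0726405   0.04932286] 47.64139005021997 [ 0.50868465  0.06757869 -0.04064929] 11.3667
0.1468250195473782 226.9196567846013 tang-yaw 0.721733265618667
fit [0.55861658 0.03436471] 222.36199006256976 1.052884478025419 [1, 2, 3, 4]
0.72 [0.4765 0.0263 0.119 ] 0.0829 185.77
0.72 [0.4656 0.0331 0.119 ] 0.0934 180.9
0.64 [ 0.5772 -0.4174  0.119 ] 0.4523 272.3
0.64 [ 0.5802 -0.4255  0.119 ] 0.4606 272.64
[0.559, 0.0346] arrow 60 182.038322133648 0.22091396127361312 jar 186.24340923112268 0.08649621306015892
[0.558, 0.0352] arrow 60 182.2037953511335 0.21993685199904464 jar 186.71559511105542 0.0855703015593996
```

View pics/ov7.png

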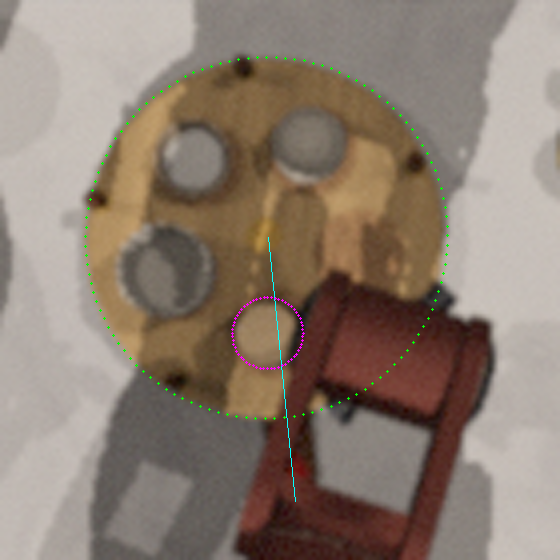

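View pics/s7.png

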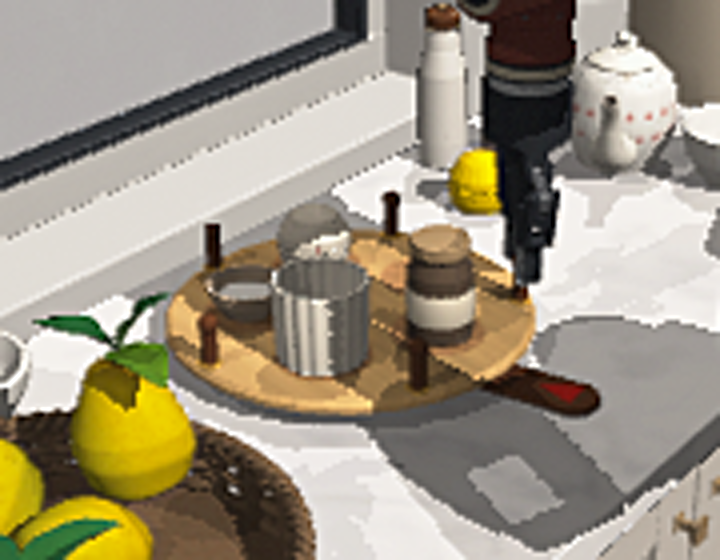

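```bash
python3 -m creep '[[0,0,0,0,-0.003,0,0.5],[0,0,0,0,-0.004,0,0.5],[0,0,0,0,-0.003,0,0.5],[0,0,0,0,0,-0.005,0.5],[0,0,0,0,0,-0.01,0.5],[0,0,0,0,0,-0.02,0.5],[0,0,0,0,0,-0.03,0.5],[0,0,0,0,0,-0.03,0.5],[0,0,0,0,0,-0.03,0.5],[0,0,0,0,0,-0.02,0.5]]'
python3 - <<'E'
from h import *
p,M,y,s=tool();print(p,y,M.T@np.array([-.02,-.16,0]))
E
```

```text
time: 12.45
tool_pos: [0.4526, -0.0662, 0.1991]
tool_rot: [0.002, 0.915, 0.404, 0.002]
contact_force: [1.3, 0.0, 0.6]
gripper_width: 0.499
[ 0.45256877 -0.06619369  0.19906624] 47.64230770429867 [-0.13170727  0.09302239  0.00017545]
```

```bash
python3 -m creep '[[0,0,0,-0.01,0.007,0,0.5],[0,0,0,-0.02,0.014,0,0.5],[0,0,0,-0.025,0.018,0,0.5],[0,0,0,-0.025,0.018,0,0.5],[0,0,0,-0.025,0.018,0,0.5],[0,0,0,-0.02,0.014,0,0.5],[0,0,0,-0.007,0.004,0,0.5],[0,0,0,0,0,0,0.5]]'
python3 c.py 8; python3 m.py 223;python3 g.py 268 335 ov8
```

```text
time: 13.12
tool_pos: [0.4309, -0.2275, 0.1953]
tool_rot: [0.0, 0.915, 0.403, 0.0]
contact_force: [0.3, 0.9, -0.0]
gripper_width: 0.499
[ 0.43087737 -0.22752824  0.19528069] 47.469536689079646 [ 0.32947683  0.93991943 -0.02777124] 13.1167
0.2917646691467301 243.95161381449333 tang-yaw -16.48207712541368
fit [0.56011971 0.03534094] 222.63391870356563 1.272792170237551 [0, 1, 2, 3, 4]
0.75 [0.4757 0.0228 0.119 ] 0.0842 188.07
0.75 [0.4737 0.025  0.119 ] 0.0858 186.45
0.74 [0.551 0.022 0.119] 0.015 237.61
0.74 [0.5653 0.0344 0.119 ] 0.0063 357.98
[0.559, 0.0346] arrow 30 186.22826609761248 0.20208065438342968 jar 186.24340923112268 0.08649621306015892
[0.558, 0.0352] arrow 30 186.42906185871507 0.201152885960136 jar 186.71559511105542 0.0855703015593996
```

View pics/t8.png

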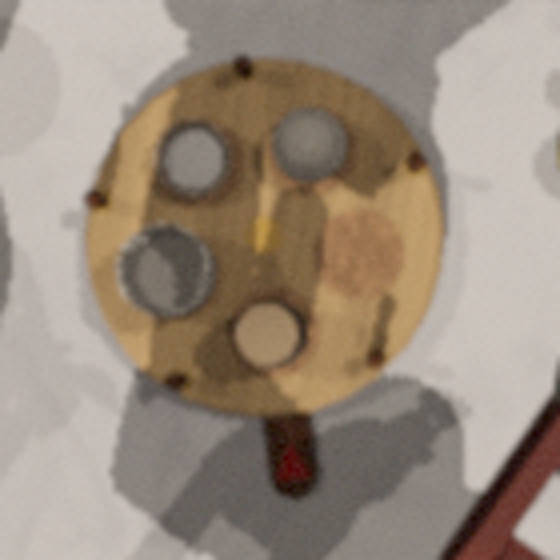

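View pics/ov8.png

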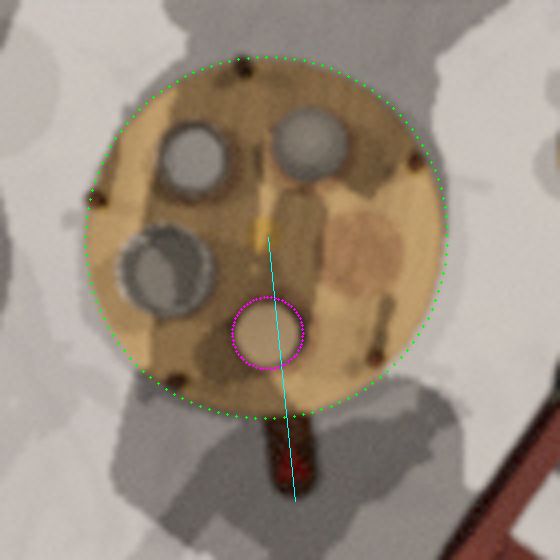

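View pics/s8.png

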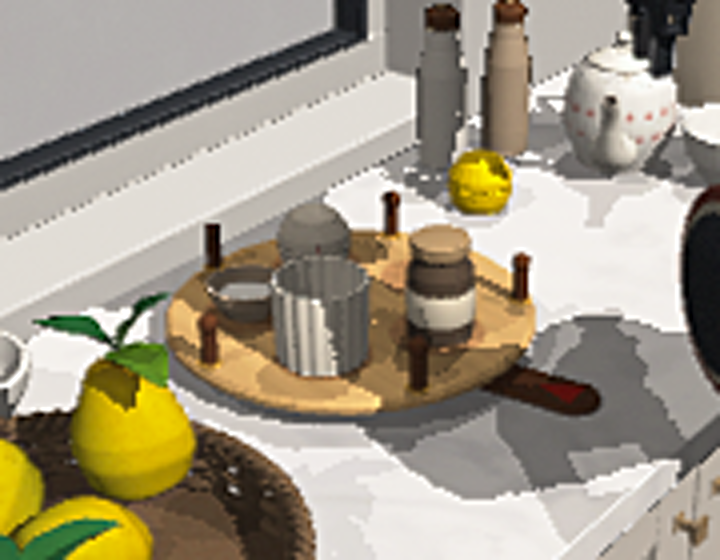

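```bash
python3 - <<'E'
from plant import manip
print(manip.job_done())
E
```

```text
the job is handed in; nothing more can be done
None
```

The spice jar now stands at the front, in line with the red arrow, and I handed the job in at about 13.5 s of the 51 s allowed. No verdict is reported back.

I put the half-open fingers either side of the front-left post and pushed it slowly round in an arc, turning the carousel about 63–66° counterclockwise. Then I backed off about 10 mm, lifted clear and moved the arm to the right.

**Alignment:** in the last top picture the jar lid lies at 186.2–186.7° about the carousel's axis and the arrow at 186.2–186.4°. The pad position worked out from the posts is about 186.6°. The jar is about 86 mm from the axis, where 85 mm is wanted.

**At rest:** the post angles before and after the fingers let go agreed within about 0.3°, so the carousel is standing still.

**Other things:** by eye in both camera pictures, everything on the carousel rode along upright, and I saw no change in the teapot, mills or mortar. I did not measure their positions, and I did not check the match box after the move. The force readings I took stayed below about 2 N.

**Disagreements:**
- The network's jar outline was about 2° off one way (188.1°), while the centre of its box gave 186.5°. I relied on the lid seen in the picture.
- The arrow measured about 201 mm from the axis instead of 195 mm. The disc outline drawn from my axis estimate was 1–2 mm off the picture, within the calibration error.

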